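# Hang a pen cup on its keyhole stud

### The job

The empty blue pen cup belongs beside its twin on the little display board: slip the keyhole in its back wall over the headed stud, then, still holding it, slide it straight down until it is fully home and the brass spring catch pops out over its rim, and let go. The stud has been shifted along the board from its pencil mark, away from the twin, and the cup hides it as you work, so feel for it gently, never shoving the cup hard against the board; leave the other goods on the table where they are.

Things in the scene. Friction and masses are not known exactly. Their poses are not given: they have to be found in the camera images.
- cup: Loose blue open-topped pen cup to hang, empty, 0.1-0.2 kg: 46 mm deep (its x), 46 wide (y), 80 high; walls 2.5 mm, back wall 4 mm. Origin: centre of its underside; z up, +x towards the back wall. Grip it from above by its flat sides (+y, -y). Fully home, its underside hangs about 30 mm above the table. Its paint chips if it is pressed against the stand with over 25 N.
- cup_keyhole (a point): Centre of the keyhole's wide part on the rear face of the cup's back wall: 23 mm behind the cup's axis, 50 mm above its underside; axes as the cup's. The wide part is 17 mm across and high, corners cut; above it the hole narrows at 45 degrees to a 9 mm wide slot that ends 19 mm above this point. Fully home, this point is 15 mm below the stud's axis.
- stand: Fixed display board, light wood, 220 mm long, 125 high, with an aluminium channel holding grey carriages, on a 6 mm thick steel foot (x = -19 to +41 mm). Origin: on the table below the middle of the board's front face; z up, y along the board, +x into it: the face is x = 0, the free side -x.
- twin_cup (a point): Underside centre of the twin cup that already hangs on the board, fixed, at stand y = -62 mm; same size as the loose cup, with four pocket pens standing in it, tops 128 mm above the table.
- stud_mark (a point): Point on the board's face above a pencil tick: stand y = +32, z = 95 mm, axes as the stand's. The stud once stood here; its carriage is now clamped 4 to 32 mm farther along the board's +y (how far is not measured), at this same height. Steel stud along -x: neck 7 mm thick, 5.5 long, then a head 14 mm across, 3 thick, rim bevelled; 8.5 mm in all.
- catch (a joint): Spring catch above the free stud: a brass ball 10 mm thick, 20.5 mm straight above the stud's axis, standing 3 mm out of the board's face. Value in m: 0 = fully out, about 0.003 = pressed level with the face by the cup's back wall (3 to 4 N). It springs out again over the cup's rim when the cup is fully home.
- tape_roll: Roll of paper tape lying flat, 51 mm across, 18 mm high; bystander. Origin: centre of its underside.
- ink_pad: Black closed ink pad, 69 x 76 x 20 mm; bystander. Origin: centre of its underside.
- yellow_carton: Small yellow carton, 72 x 92 x 24 mm; bystander. Origin: centre of its underside.
Mind the look-alikes: they are no part of the job. Of the things shaped like the cup, the blue one is meant.

How it is judged (in metres and radians):
On the way, in this order (a step that is already met when the one before it is completed fails the run):
1. the cup is lifted off the table in the gripper (height (world z) of cup above 0.03 m and contact force between the fingers and cup above 1 N), for 0.2 s.
2. the keyhole's wide part is over the stud: back wall within 3.5 mm of the board, at the stud's height, cup still held (x of cup_keyhole in the frame of stand above -0.0035 m and y of cup_keyhole in the frame of stand between 0.034 and 0.066 m and z of cup_keyhole in the frame of stand between 0.089 and 0.101 m and contact force between the fingers and cup above 1 N), for 0.1 s.
3. the cup is slid down fully home while still held, and the catch has sprung out over its rim (x of cup_keyhole in the frame of stand above -0.0035 m and z of cup_keyhole in the frame of stand below 0.0825 m and value of joint catch below 0.001 m and contact force between the fingers and cup above 1 N), for 0.2 s.
At the end, for the whole second after the job is handed in: The cup hangs released and at rest on the stud: back wall within 3.5 mm of the board, keyhole point 77 to 82.5 mm above the table and 2 to 34 mm along the board's +y from the mark, upright within 0.12 rad, and the catch sprung out over its rim (under 1 mm pressed in) (x of cup_keyhole in the frame of stand above -0.0035 m and y of cup_keyhole in the frame of stand between 0.034 and 0.066 m and z of cup_keyhole in the frame of stand between 0.077 and 0.0825 m and angle between cup's own z axis and vertical below 0.12 rad and value of joint catch below 0.001 m and linear speed of cup below 0.02 m/s); the robot touches nothing.
It fails at once if the cup is pressed against the stand with more than 30 N (contact force between cup and stand above 30 N).
It fails at once if tape roll, ink pad or yellow carton moved by more than 20 mm (distance of any of tape_roll, ink_pad, yellow_carton from where it was at the start of the episode above 0.02 m).
It also fails if it takes over 54 s, if anything falls off the work surface, if the arm or the gripper's body presses on something with over 40 N, if the wrist force passes 120 N, or if a joint passes its speed limit or range.

### The arm

A 6-joint arm with a two-finger parallel gripper is mounted at the origin on a cart in front of the work surface, level with it; the furniture and walls round the work are solid. World frame = base frame: x ahead of the robot, y to its left, z up, the work surface at z = 0. Lengths are in m, angles in degrees, forces in N, time in s.
With the tool pointing down it reaches from about 0.25 to 0.725 m from the base axis. Payload 9.7 kg.
Tool frame: the origin (TCP) lies at the centre of the arm's flange, where the gripper is bolted on; the fingertips stand bot.tips_ahead ahead of it and the grasp point (between the pads) lies 155 mm ahead of it (bot.tips_ahead is the distance from the TCP to the fingertips, in m); z points along the fingers, y is the line along which they close (so a half turn about z gives the same grasp; the last joint's range is limited). The gripper opens to 85 mm and grips with 20 to 120 N. Pads are 22 mm wide; open, the fingers measure 114 mm over their backs; the gripper's body (76 mm by 85 mm) begins 54 mm behind the grasp point. The pads swing forward as they close: fully open they stand 13 mm farther back than shut.
Start: joints at [-64.63, 4.979, 10.078, 95.1, 0, 90], TCP at [0.236, -0.497, 0.405] pointing down, gripper open.
Joint ranges: [-179.16, 179.16], [-48.56, 103.87], [-65.8, 70.77], [-126.05, 130.52], [-82.76, 87.17], [-180, 180]. Speed limits (degrees/s): [127.2, 127.2, 147.25, 180, 180, 180].

### API

Orientations are given as [roll, pitch, yaw] about the fixed x, y, z axes, in that order (R = Rz(yaw) Ry(pitch) Rx(roll)).
In Python, from workcell import bot gives the robot as it stands.
- The arm moves only by the tool drive_tool, never from a script. Its argument "plan" is a list of rows, each an object of numbers: "dx", "dy", "dz": the shift along the tool's x, y, z in m; "roll": the turn about the tool's z in rad; "hand": the finger opening in m, from 0 to 0.0854. In form: [{"dx": .., "dy": .., "dz": .., "roll": .., "hand": ..}, ...]. A call has 1 to 20 rows; each row is the pose to reach, as a shift and turn from the pose commanded when the call began, along the tool's axes at that moment; what a row does not reach only later rows make up. A row lasts 1/12 s, in which the tool goes at most 41.7 mm and 7.16 degrees, less where a joint would pass 70% of its speed; a pose out of reach is approached as far as the arm can. A call with a gripper value outside its range is refused whole. The fingers move at their own pace and stop on an object; "force" is the grip in N (left out, the last holds). Time passes only in rows, so rows that repeat a pose let the fingers close. It gives the time, the measured TCP pose, the force and the opening at its end, in the units of the state.
- bot.get_obs(): the state, without advancing time (a new reading comes with each control period).
- bot.camera(name): name is "scene" or "side" or "wrist"; returns a dict with "frame" (420x560x3 uint8, red, green, blue), "z_map" (420x560 float32, m along the optical axis (not along the pixel's ray), 0 where there is no reading), "mtx" (3x3 intrinsics, pixels), "R" (3x3) and "t" (3): a world point X has camera coordinates R X + t. Camera axes: x right, y down, z forward; pixel columns grow to the right and rows downward; lengths in m; the calibration is good to about 2 mm. A picture is of the moment at which its call begins.
- bot.job_done(): hands the job in, once; it reports no verdict.
The state is a dict: "time": time; "q": joint angles; "qd": joint speeds; "joint_efforts": joint torques, N m; "ee_pos": TCP position; "tcp_rot": TCP orientation; "wrist_force": force on the tool from outside, world axes, zero at the start; "torque": the same for the moment, N m; "opening": finger opening in m.
Only numpy, scipy, OpenCV 4.12 (cv2) and the standard library are available. Lean on these libraries where they do the work, as an engineer would, in place of code of your own. Each camera call takes 0.05 s, during which the arm holds its last target. There are 200 camera calls.

## Working session

There is one attempt and no reset: what is moved stays moved. The work goes in short steps, Python scripts to look and compute and a tool call to move; the robot and the scene stay as the last step left them, time stands still between calls to the robot, and variables do not carry over. Pictures are saved under pics/ and viewed, on a budget of 10 in all, crops included, one or two more only if the job needs it, and the job is handed in when it is done.

Besides the shell and the picture viewer there is one more tool, called after ">>>" as a command line: name --argument value ..., lists and objects as JSON in quotes. drive_tool: Moves the arm, as the interface text tells. Its arguments: {"type":"object","properties":{"plan":{"type":"array","items":{"type":"object","properties":{"dx":{"type":"number"},"dy":{"type":"number"},"dz":{"type":"number"},"roll":{"type":"number"},"hand":{"type":"number"}}}},"force":{"type":"number"}},"required":["plan"]}

```bash
mkdir -p pics && cat > h.py <<'E'
import numpy as np, cv2
from workcell import bot
def cam(n):
    c=bot.camera(n); return c
def save(im,f): cv2.imwrite('pics/'+f,cv2.cvtColor(im,cv2.COLOR_RGB2BGR))
def world(c):
    z=c['z_map'].astype(float); v,u=np.indices(z.shape); K=np.array(c['mtx'])
    P=np.stack([(u-K[0,2])/K[0,0]*z,(v-K[1,2])/K[1,1]*z,z],-1)
    W=(P-np.array(c['t']))@np.array(c['R']); W[z<=0]=np.nan; return W
E
python3 - <<'E'
from h import *
import pickle
d={n:cam(n) for n in('scene','side')}
pickle.dump(d,open('c0.pkl','wb'))
for n in d: save(d[n]['frame'],n+'0.png'); print(n,-np.array(d[n]['R']).T@d[n]['t'],np.array(d[n]['R'])[2])
print(bot.get_obs(),bot.tips_ahead)
E
```

```text
scene [0.15654444 0.84619156 0.75557236] [ 0.36370091 -0.72940878 -0.57938285]
side [0.47792581 0.77449613 0.68645574] [ 0.10488411 -0.77379349 -0.62469429]
{'time': 0.1, 'q': array([-6.46308812e+01,  5.00738005e+00,  1.00377701e+01,  9.51008312e+01,
       -2.92585221e-04,  9.00000908e+01]), 'qd': array([ 0.05650297, -0.07452194,  0.10732159, -0.02999667,  0.0166031 ,
        0.00610835]), 'joint_efforts': array([-8.27228359e-05, -5.21560800e+01,  4.65655375e+01,  1.60013797e-02,
        6.98884492e-06, -3.23067120e-06]), 'ee_pos': array([ 0.23564161, -0.4969525 ,  0.40404834]), 'tcp_rot': array([-1.79929559e+02,  2.92696643e-04,  2.53690284e+01]), 'wrist_force': array([-0.1329954 ,  0.12705233, -1.35986149]), 'torque': array([ 0.01739204, -0.01348036, -0.00843326]), 'opening': 0.08544754405561651} 0.1734
```

View pics/scene0.png

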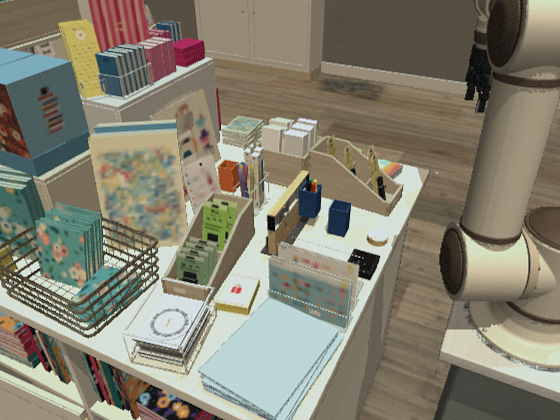

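View pics/side0.png

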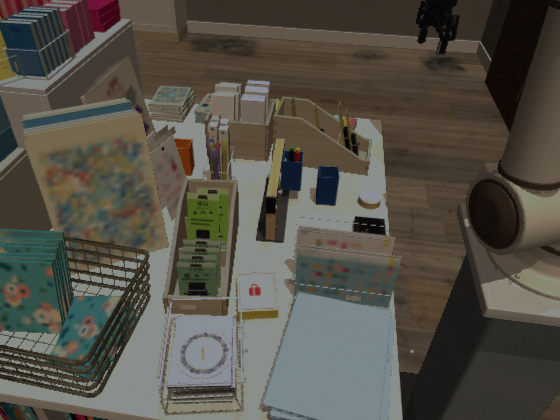

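In the scene view the board is at (287,212), the twin with pens at (311,199), a loose blue cup at (340,217), and an orange cup-like thing at (228,175). The loose, empty blue cup at (340,217), seen at (327,185) in the side view, fits the description. I'll confirm it in a crop and measure.

```bash
python3 - <<'E'
from h import *
import pickle
d=pickle.load(open('c0.pkl','rb'))
c=d['scene']; W=world(c); 
a=cv2.resize(c['frame'][160:290,200:400],None,fx=3,fy=3,interpolation=cv2.INTER_CUBIC)
b=cv2.resize(d['side']['frame'][125:255,195:395],None,fx=3,fy=3,interpolation=cv2.INTER_CUBIC)
im=np.concatenate([a,b],0); im=cv2.resize(im,(460,600)); save(im,'crop1.png')
for n,c in d.items():
    W=world(c); f=c['frame'].astype(int)
    # blue cup mask
    hsv=cv2.cvtColor(c['frame'],cv2.COLOR_RGB2HSV)
    m=((hsv[...,0]>102)&(hsv[...,0]<130)&(hsv[...,1]>110)).astype(np.uint8)
    k,l,s,ce=cv2.connectedComponentsWithStats(m)
    for i in range(1,k):
        x0,y0,w,h,A=s[i]
        P=W[l==i]; P=P[np.isfinite(P).all(1)]
        if A>150 and len(P) and 0.25<np.median(P[:,0])<0.8 and np.median(P[:,2])<0.2:
            print(n,s[i],'min',np.percentile(P,2,0).round(3),'max',np.percentile(P,98,0).round(3))
            T=P[(P[:,2]>0.07)]; 
            if len(T)>10: print('  rect',cv2.minAreaRect(P[:,:2].astype(np.float32)*1000))
    # points at heights 0.11-0.135 near board
    q=(W[...,2]>0.117)&(W[...,2]<0.130)&(W[...,0]>0.4)&(W[...,0]<0.8)&(np.abs(W[...,1])<0.6)
    q[:, :230]=False
    if n=='scene': q[:,340:]=False
    else: q[:,310:]=False
    P=W[q]; 
    print(n,'top',len(P),cv2.minAreaRect(P[:,:2].astype(np.float32)*1000),np.percentile(P,[2,50,98],0).round(3))
E
```

```text
scene [299 181  23  37 588] min [ 0.529 -0.139  0.036] max [ 0.574 -0.091  0.111]
  rect ((554.4298706054688, -130.31640625), (50.054962158203125, 81.97606658935547), 9.113884925842285)
scene [328 200  23  37 658] min [ 0.445 -0.138  0.007] max [ 0.489 -0.089  0.082]
  rect ((467.7544250488281, -113.4149169921875), (44.9283332824707, 53.111183166503906), 4.278802871704102)
scene top 1819 ((598.9349365234375, -76.15396118164062), (249.35772705078125, 640.4625854492188), 17.99254035949707) [[ 0.406 -0.346  0.117]
 [ 0.573 -0.024  0.124]
 [ 0.752  0.196  0.13 ]]
side [281 151  22  39 641] min [ 0.53  -0.141  0.034] max [ 0.572 -0.093  0.111]
  rect ((551.6585083007812, -117.71404266357422), (44.98224639892578, 53.10914993286133), 4.838082313537598)
side [316 166  23  39 747] min [ 0.445 -0.139  0.005] max [ 0.489 -0.089  0.08 ]
  rect ((466.9256896972656, -114.53533935546875), (45.21465301513672, 53.622249603271484), 4.373222827911377)
side top 1343 ((613.4381103515625, -90.26724243164062), (203.21078491210938, 592.0653076171875), 4.960795879364014) [[ 0.492 -0.353  0.117]
 [ 0.577 -0.109  0.124]
 [ 0.723  0.195  0.129]]
```

View pics/crop1.png

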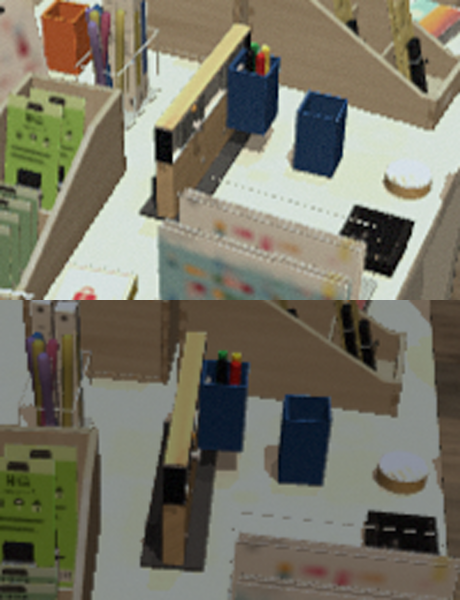

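The crop confirms it: an empty, loose dark blue cup, while the twin hangs on the board with pens in it. Small dots on the board's visible face (crop about (195,130)) may be the stud. Next I fit the board pose and look for it.

```bash
python3 - <<'E'
from h import *
import pickle
d=pickle.load(open('c0.pkl','rb'))
tops=[]
for n,c in d.items():
    W=world(c)
    q=(W[...,2]>0.120)&(W[...,2]<0.130)&(W[...,0]>0.56)&(W[...,0]<0.63)&(W[...,1]>-0.17)&(W[...,1]<0.08)
    hsv=cv2.cvtColor(c['frame'],cv2.COLOR_RGB2HSV)
    P=W[q&(hsv[...,0]<30)]
    print(n,len(P),cv2.minAreaRect(P[:,:2].astype(np.float32)*1000),np.percentile(P,[1,50,99],0).round(3).tolist())
    # face: z .02-.1
    q=(W[...,2]>0.03)&(W[...,2]<0.08)&(W[...,0]>0.555)&(W[...,0]<0.60)&(W[...,1]>-0.05)&(W[...,1]<0.06)
    P=W[q]; A=np.c_[P[:,1],np.ones(len(P))]
    for _ in range(5):
        co=np.linalg.lstsq(A,P[:,0],rcond=None)[0]; r=P[:,0]-A@co; k=abs(r)<max(.003,1.5*np.std(r)); P=P[k];A=A[k]
    print(' face x=%.4f*y+%.4f'%tuple(co),'yaw',np.degrees(np.arctan(-co[0])),len(P),np.std(r), P[:,1].min(),P[:,1].max())
# obstacles around cup
W=world(d['scene']);W2=world(d['side'])
P=np.concatenate([W.reshape(-1,3),W2.reshape(-1,3)])
k=(P[:,2]>0.012)&(abs(P[:,0]-.467)<.06)&(P[:,1]>-.3)&(P[:,1]<.15)&(P[:,2]<.4);P=P[k]
for y in np.arange(-.3,.15,.02):
    s=P[(P[:,1]>=y)&(P[:,1]<y+.02)]
    print(round(y,2),len(s),s.max(0).round(3) if len(s) else '',s.min(0).round(3) if len(s) else '')
im=[cv2.resize(d[n]['frame'][a:a+70,b:b+70],(400,400),interpolation=cv2.INTER_CUBIC) for n,a,b in(('scene',180,255),('side',170,240))]
save(np.concatenate(im,1),'face.png')
E
```

```text
scene 413 ((582.1546630859375, -53.28486633300781), (21.232629776000977, 224.45204162597656), 2.9989869594573975) [[0.568, -0.162, 0.121], [0.58, -0.05, 0.126], [0.596, 0.057, 0.129]]
 face x=-0.0433*y+0.5704 yaw 2.478102708886793 292 0.0008436923859959435 -0.04996551183084377 0.0591481853822481
side 557 ((580.2615356445312, -54.079315185546875), (20.129541397094727, 223.16952514648438), 2.8874711990356445) [[0.566, -0.162, 0.121], [0.579, -0.04, 0.125], [0.593, 0.056, 0.127]]
 face x=0.0484*y+0.5690 yaw -2.7720315056300993 127 0.0033231873868083375 -0.04812242281515134 0.05748585888745987
-0.3 488 [ 0.519 -0.28   0.158] [ 0.408 -0.3    0.031]
-0.28 378 [ 0.521 -0.26   0.156] [ 0.407 -0.28   0.042]
-0.26 1129 [ 0.527 -0.24   0.154] [ 0.411 -0.26   0.012]
-0.24 1389 [ 0.526 -0.229  0.121] [ 0.407 -0.24   0.012]
-0.22 0  
-0.2 0  
-0.18 0  
-0.16 11 [ 0.471 -0.14   0.078] [ 0.448 -0.141  0.022]
-0.14 378 [ 0.494 -0.12   0.084] [ 0.445 -0.14   0.014]
-0.12 90 [ 0.527 -0.1    0.098] [ 0.444 -0.12   0.013]
-0.1 912 [ 0.527 -0.086  0.105] [ 0.442 -0.1    0.012]
-0.08 0  
-0.06 0  
-0.04 0  
-0.02 0  
0.0 0  
0.02 0  
0.04 0  
0.06 50 [0.521 0.07  0.092] [0.407 0.062 0.029]
0.08 1 [0.517 0.089 0.044] [0.517 0.089 0.044]
0.1 0  
0.12 1187 [0.516 0.14  0.126] [0.407 0.128 0.014]
0.14 693 [0.515 0.146 0.124] [0.407 0.14  0.013]
```

View pics/face.png

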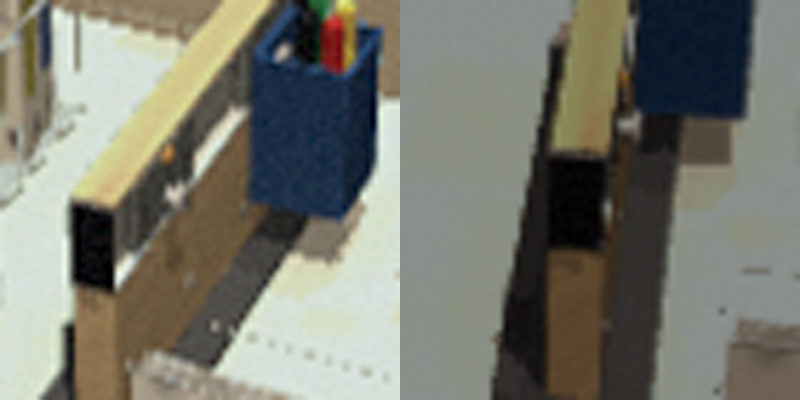

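```bash
cat >> h.py <<'E'
YAW=np.radians(2.8); RS=np.array([[np.cos(YAW),-np.sin(YAW),0],[np.sin(YAW),np.cos(YAW),0],[0,0,1]])
OS=np.array([.5722,-.0537,0])
def hit(c,u,v,xs):
    """pixel ray with stand plane x=xs -> stand coords"""
    R=np.array(c['R']);K=np.array(c['mtx']);o=-R.T@np.array(c['t'])
    r=R.T@np.linalg.solve(K,[u,v,1.]); o=RS.T@(o-OS); r=RS.T@r
    return o+r*(xs-o[0])/r[0]
E
python3 - <<'E'
from h import *
import pickle
d=pickle.load(open('c0.pkl','rb'))
for n,a,b in(('scene',180,255),('side',170,240)):
    c=d[n];W=(world(c)-OS)@RS
    f=c['frame'].astype(int); hsv=cv2.cvtColor(c['frame'],cv2.COLOR_RGB2HSV)
    if n=='scene': 
        for nm,u,v,x in(('catch',284.4,206.6,-.002),('stud',286.1,214.1,-.008)): print(nm,hit(c,u-.5,v-.5,x).round(4))
    else:
        for nm,u,v,x in(('catch',279.4,183.1,-.002),('stud',279.9,191.4,-.008)): print(nm,hit(c,u-.5,v-.5,x).round(4))
    m=(abs(W[...,0]+.006)<.004)&(abs(W[...,2]-.095)<.012)&(W[...,1]>0)&(W[...,1]<.08)
    for v,u in zip(*np.nonzero(m)): print(n,u,v,(W[v,u]*1000).round(1),f[v,u])
E
```

```text
catch [-0.002   0.0592  0.1222]
stud [-0.008   0.0628  0.1045]
scene 286 212 [ -4.7  52.7 101.8] [163 157 145]
scene 286 213 [ -7.   58.  102.8] [193 185 170]
scene 287 213 [ -8.2  54.8 101.1] [136 130 121]
scene 285 214 [-4.3 57.9 99.2] [208 199 183]
scene 286 214 [ -7.7  59.8 101.3] [170 161 151]
scene 287 214 [-7.5 52.9 96.8] [86 84 78]
scene 284 215 [-2.2 58.9 96.3] [95 92 83]
scene 285 215 [-4.3 57.8 96.1] [155 145 136]
scene 286 215 [-7.8 59.8 98.4] [135 128 117]
scene 287 215 [-8.4 55.3 95.7] [77 72 67]
scene 285 216 [-7.1 64.4 98.3] [107 104  94]
scene 286 216 [-7.2 58.5 94.5] [109 102  97]
scene 287 216 [-7.8 53.7 91.5] [90 82 71]
scene 285 217 [-6.  61.7 93.3] [93 85 74]
scene 286 217 [-7.1 58.3 91.4] [98 85 65]
catch [-0.002   0.0317  0.1022]
stud [-0.008   0.0993  0.1315]
side 278 189 [ -2.1  54.7 102.4] [36 30 26]
side 278 190 [-2.  51.8 97.5] [59 56 51]
side 281 190 [ -8.6  57.  102. ] [124 122 115]
side 278 191 [-2.4 56.9 98.8] [113 109 104]
side 279 191 [-4.5 57.  99. ] [134 135 126]
side 280 191 [-6.6 57.  99.3] [136 134 126]
side 281 191 [ -8.9  60.3 102. ] [119 119 114]
side 278 192 [-2.6 57.8 96.9] [95 87 82]
side 279 192 [-4.7 58.8 97.8] [120 110 103]
side 280 192 [-6.9 59.5 98.6] [118 108 101]
side 281 192 [ -9.1  62.9 101.4] [110 103  97]
side 278 193 [-2.8 59.4 95.4] [58 52 48]
side 279 193 [-4.9 59.5 95.7] [64 58 54]
side 280 193 [-6.8 56.9 93.9] [74 65 61]
side 281 193 [-9.2 62.8 98.7] [90 82 76]
side 277 195 [ -2.   76.6 103.2] [42 38 33]
side 281 195 [-9.3 60.9 92. ] [42 39 38]
side 277 196 [ -2.2  78.5 102.1] [33 28 23]
side 277 198 [-2.  73.6 93.1] [31 26 21]
side 277 199 [-2.  72.2 89.4] [49 44 37]
side 277 200 [-2.1 72.6 87.1] [40 33 25]
```

>>> drive_tool --plan '[{"dx": 0, "dy": 0, "dz": 0, "hand": 0.0854}]'

```text
invalid input at $.plan[0]: expected keys dx, dy, dz, roll, hand
```

>>> drive_tool --plan '[{"dx": 0.373, "dy": -0.247, "dz": 0.03, "roll": 0.373, "hand": 0.0854}, {"dx": 0.373, "dy": -0.247, "dz": 0.03, "roll": 0.373, "hand": 0.0854}, {"dx": 0.373, "dy": -0.247, "dz": 0.03, "roll": 0.373, "hand": 0.0854}, {"dx": 0.373, "dy": -0.247, "dz": 0.03, "roll": 0.373, "hand": 0.0854}, {"dx": 0.373, "dy": -0.247, "dz": 0.03, "roll": 0.373, "hand": 0.0854}, {"dx": 0.373, "dy": -0.247, "dz": 0.03, "roll": 0.373, "hand": 0.0854}, {"dx": 0.373, "dy": -0.247, "dz": 0.03, "roll": 0.373, "hand": 0.0854}, {"dx": 0.373, "dy": -0.247, "dz": 0.03, "roll": 0.373, "hand": 0.0854}, {"dx": 0.373, "dy": -0.247, "dz": 0.03, "roll": 0.373, "hand": 0.0854}, {"dx": 0.373, "dy": -0.247, "dz": 0.03, "roll": 0.373, "hand": 0.0854}, {"dx": 0.373, "dy": -0.247, "dz": 0.03, "roll": 0.373, "hand": 0.0854}, {"dx": 0.373, "dy": -0.247, "dz": 0.03, "roll": 0.373, "hand": 0.0854}, {"dx": 0.373, "dy": -0.247, "dz": 0.03, "roll": 0.373, "hand": 0.0854}, {"dx": 0.373, "dy": -0.247, "dz": 0.03, "roll": 0.373, "hand": 0.0854}, {"dx": 0.373, "dy": -0.247, "dz": 0.03, "roll": 0.373, "hand": 0.0854}, {"dx": 0.373, "dy": -0.247, "dz": 0.03, "roll": 0.373, "hand": 0.0854}]'

```text
time: 1.43
ee_pos: [0.4664, -0.1151, 0.3749]
tcp_rot: [180.0, -0.0, 3.9]
wrist_force: [-0.3, 0.2, -0.3]
opening: 0.0854
```

```bash
python3 - <<'E'
from h import *
import pickle
c=cam('wrist'); pickle.dump(c,open('w1.pkl','wb')); save(c['frame'],'w1.png')
R=np.array(c['R']);print(-R.T@c['t'],R.round(3)); o=bot.get_obs();print(o['time'],o['ee_pos'],o['tcp_rot'],o['wrist_force'])
E
```

```text
[ 0.53996366 -0.10950119  0.34343592] [[ 0.068 -0.998 -0.001]
 [-0.954 -0.066  0.294]
 [-0.293 -0.02  -0.956]]
1.4833 [ 0.46639528 -0.11506188  0.37484133] [ 1.79991121e+02 -1.18900698e-02  3.87850264e+00] [-0.34526201 -0.01408317  0.07879353]
```

View pics/w1.png

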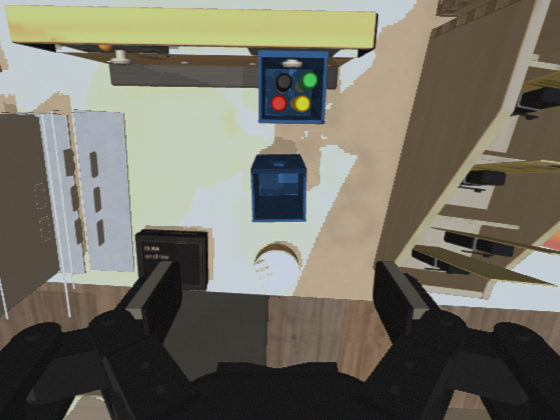

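The wrist view shows the free stud at (121,58) below the brass catch at (106,48), the twin's stud at (291,63), and the loose cup at (279,188). The cup's keyhole wall faces the board (dark hole at (281,163)). Next I measure these.

```bash
python3 - <<'E'
from h import *
import pickle
c=pickle.load(open('w1.pkl','rb')); W=world(c); S=(W-OS)@RS
# board top
m=(abs(W[...,2]-.125)<.006)&(W[...,0]>.55)&(W[...,0]<.62)&(abs(W[...,1]+.055)<.13); m[60:]=0
P=W[m].astype(np.float32); print('top',len(P),cv2.minAreaRect(P[:,:2]*1000),np.median(P[:,2]))
# front edge line
E=[]
for u in range(20,370,5):
    v=np.nonzero(m[:,u])[0]
    if len(v): E.append(W[v.max(),u])
E=np.array(E); k=np.polyfit(E[:,1],E[:,0],1); r=E[:,0]-np.polyval(k,E[:,1]); g=abs(r)<.002; k=np.polyfit(E[g,1],E[g,0],1); print('edge x=%.4f*y+%.4f'%tuple(k),np.degrees(np.arctan(-k[0])),g.sum())
print('stud px',hit(c,121,58,-.007),hit(c,121,58,-.0085),'twin stud',hit(c,291,63,-.0085),'catch',hit(c,106,47,-.002))
for (u0,u1,v0,v1) in((110,132,50,66),(280,303,58,68)):
    s=S[v0:v1,u0:u1]; q=(s[...,0]<-.0045)&(s[...,0]>-.012)&(s[...,2]>.08)&(s[...,2]<.11); print(q.sum(),np.percentile(s[q]*1000,[5,50,95],0).round(1) if q.any() else '')
# loose cup rim
for nm,zz,x0,y0 in(('loose',.08,.467,-.114),('twin',.11,.552,-.116)):
    q=(abs(W[...,2]-zz)<.004)&(abs(W[...,0]-x0)<.035)&(abs(W[...,1]-y0)<.035)
    P=W[q].astype(np.float32); print(nm,len(P),cv2.minAreaRect(P[:,:2]*1000),np.percentile(P,[1,50,99],0).round(4).tolist())
v=np.concatenate([cv2.resize(c['frame'][35:75,90:140],(500,400),interpolation=cv2.INTER_CUBIC),cv2.resize(c['frame'][150:180,260:300],(300,400))],1)
save(v,'w1c.png')
E
```

```text
top 14000 ((579.4305419921875, -55.2449951171875), (21.734926223754883, 224.3143768310547), 3.0767250061035156) 0.12429592
edge x=-0.0530*y+0.5670 3.031990417235515 70
stud px [-0.007       0.05667285  0.09156983] [-0.0085      0.05071917  0.1050995 ] twin stud [-0.0085     -0.06325632  0.09709117] catch [-0.002       0.05974501  0.10532071]
179 [[-11.1  49.3  93.9]
 [ -9.   53.5  98.3]
 [ -5.1  59.2 101.3]]
194 [[-10.7 -69.7  90. ]
 [ -8.2 -63.2  98.9]
 [ -6.  -57.  103.6]]
loose 813 ((466.2025451660156, -115.3224868774414), (46.56877899169922, 46.25518798828125), 4.045022010803223) [[0.4425, -0.1391, 0.0764], [0.4735, -0.1143, 0.0793], [0.4903, -0.0912, 0.0809]]
twin 1424 ((550.1622314453125, -118.55270385742188), (46.68962478637695, 57.774497985839844), 2.884601354598999) [[0.5266, -0.1422, 0.1063], [0.5621, -0.1179, 0.1089], [0.5745, -0.0928, 0.1133]]
```

View pics/w1c.png

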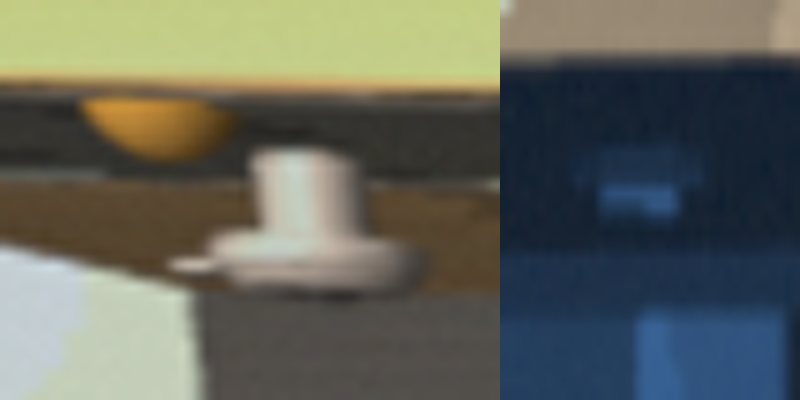

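>>> drive_tool --force 35 --plan '[{"dx": 0, "dy": 0, "dz": 0.03, "roll": 0, "hand": 0.0854}, {"dx": 0, "dy": 0, "dz": 0.06, "roll": 0, "hand": 0.0854}, {"dx": 0, "dy": 0, "dz": 0.09, "roll": 0, "hand": 0.0854}, {"dx": 0, "dy": 0, "dz": 0.12, "roll": 0, "hand": 0.0854}, {"dx": 0, "dy": 0, "dz": 0.145, "roll": 0, "hand": 0.0854}, {"dx": 0, "dy": 0, "dz": 0.16, "roll": 0, "hand": 0.0854}, {"dx": 0, "dy": 0, "dz": 0.165, "roll": 0, "hand": 0.0854}, {"dx": 0, "dy": 0, "dz": 0.165, "roll": 0, "hand": 0.065}, {"dx": 0, "dy": 0, "dz": 0.165, "roll": 0, "hand": 0.055}, {"dx": 0, "dy": 0, "dz": 0.165, "roll": 0, "hand": 0.05}, {"dx": 0, "dy": 0, "dz": 0.165, "roll": 0, "hand": 0.04}, {"dx": 0, "dy": 0, "dz": 0.165, "roll": 0, "hand": 0.03}, {"dx": 0, "dy": 0, "dz": 0.165, "roll": 0, "hand": 0.03}, {"dx": 0, "dy": 0, "dz": 0.165, "roll": 0, "hand": 0.03}, {"dx": 0, "dy": 0, "dz": 0.165, "roll": 0, "hand": 0.03}, {"dx": 0, "dy": 0, "dz": 0.165, "roll": 0, "hand": 0.03}]'

```text
time: 2.82
ee_pos: [0.4674, -0.1142, 0.2113]
tcp_rot: [179.9, -0.1, 4.0]
wrist_force: [-0.8, -1.6, 6.9]
opening: 0.0454
```

>>> drive_tool --plan '[{"dx": 0, "dy": 0, "dz": -0.01, "roll": 0, "hand": 0.03}, {"dx": 0, "dy": 0, "dz": -0.025, "roll": 0, "hand": 0.03}, {"dx": 0, "dy": 0, "dz": -0.04, "roll": 0.0175, "hand": 0.03}, {"dx": 0, "dy": 0, "dz": -0.045, "roll": 0.0175, "hand": 0.03}, {"dx": 0, "dy": 0, "dz": -0.045, "roll": 0.0175, "hand": 0.03}, {"dx": 0, "dy": 0, "dz": -0.045, "roll": 0.0175, "hand": 0.03}, {"dx": 0, "dy": 0, "dz": -0.045, "roll": 0.0175, "hand": 0.03}, {"dx": 0, "dy": 0, "dz": -0.045, "roll": 0.0175, "hand": 0.03}]'

```text
time: 3.48
ee_pos: [0.4666, -0.1139, 0.2538]
tcp_rot: [-180.0, 0.1, 3.0]
wrist_force: [0.1, -1.1, -1.9]
opening: 0.0453
```

```bash
python3 - <<'E'
from h import *
import pickle
c=pickle.load(open('w1.pkl','rb'))
# use wrist-derived stand frame: face edge & board centre
y=np.radians(3.0);R=np.array([[np.cos(y),-np.sin(y),0],[np.sin(y),np.cos(y),0],[0,0,1]])
def zh(u,v,z):
    Rc=np.array(c['R']);K=np.array(c['mtx']);o=-Rc.T@np.array(c['t']);r=Rc.T@np.linalg.solve(K,[u,v,1.]);return o+r*(z-o[2])/r[2]
O=np.array([.5793,-.0552,0])-R@[.0103,0,0]; print('stand origin (wrist)',O)
p=zh(121.2,60.7,.095); print('stud head world',p,'stand',R.T@(p-O))
p=zh(291.3,63.5,.095); print('twin stud',R.T@(p-O))
d=cam('wrist'); W=world(d); o=bot.get_obs(); print(o['time'],o['ee_pos'],o['tcp_rot'],o['wrist_force'])
# cup rim in tool frame
top=o['ee_pos'][2]-.2113+.08
q=(abs(W[...,2]-top)<.004)&(abs(W[...,0]-o['ee_pos'][0])<.035)&(abs(W[...,1]-o['ee_pos'][1])<.03)
P=W[q].astype(np.float32); print(len(P),cv2.minAreaRect(P[:,:2]*1000) if len(P) else '',np.percentile(P,[2,50,98],0).round(4))
save(d['frame'],'w2.png')
E
```

```text
stand origin (wrist) [ 0.56901412 -0.05573906  0.        ]
stud head world [0.56039511 0.00102022 0.095     ] stand [-0.00563664  0.05713257  0.095     ]
twin stud [-0.00552842 -0.06165387  0.095     ]
3.5333 [ 0.46663576 -0.11390744  0.25388032] [-1.79976976e+02  7.11577897e-02  3.00508503e+00] [ 0.22133502 -0.57109958 -2.35801692]
4486 ((466.2043762207031, -114.55630493164062), (45.37771987915039, 60.07294464111328), 3.141496419906616) [[ 0.4442 -0.14    0.1187]
 [ 0.4793 -0.1131  0.1214]
 [ 0.4888 -0.0866  0.125 ]]
```

View pics/w2.png

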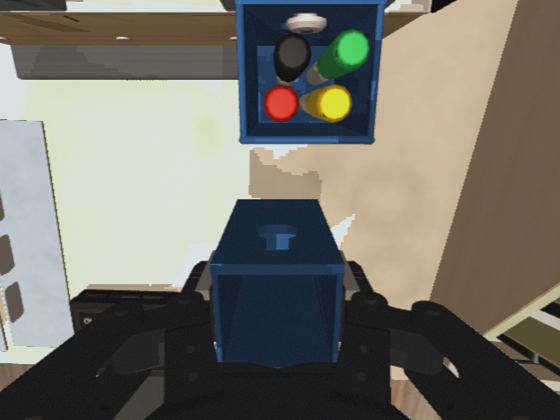

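The cup is held straight with its keyhole wall toward the board (hole at (279,238)). The stud is at about stand y = +57 mm. I move sideways first, then up to a standoff.

>>> drive_tool --plan '[{"dx": 0, "dy": -0.03, "dz": -0.0026, "roll": 0, "hand": 0.03}, {"dx": 0, "dy": -0.06, "dz": -0.0026, "roll": 0, "hand": 0.03}, {"dx": 0.01, "dy": -0.09, "dz": -0.0026, "roll": 0, "hand": 0.03}, {"dx": 0.03, "dy": -0.1105, "dz": -0.0026, "roll": 0, "hand": 0.03}, {"dx": 0.05, "dy": -0.1105, "dz": -0.0026, "roll": 0, "hand": 0.03}, {"dx": 0.063, "dy": -0.1105, "dz": -0.0026, "roll": 0, "hand": 0.03}, {"dx": 0.0675, "dy": -0.1105, "dz": -0.0026, "roll": 0, "hand": 0.03}, {"dx": 0.0693, "dy": -0.1105, "dz": -0.0026, "roll": 0, "hand": 0.03}, {"dx": 0.0693, "dy": -0.1105, "dz": -0.0026, "roll": 0, "hand": 0.03}, {"dx": 0.0693, "dy": -0.1105, "dz": -0.0026, "roll": 0, "hand": 0.03}, {"dx": 0.0693, "dy": -0.1105, "dz": -0.0026, "roll": 0, "hand": 0.03}]'

```text
time: 4.45
ee_pos: [0.5297, -0.0003, 0.2573]
tcp_rot: [180.0, 0.0, 3.0]
wrist_force: [-0.2, -0.5, -1.8]
opening: 0.0458
```

```bash
python3 - <<'E'
from h import *
c=cam('wrist'); s=cam('scene')
o=bot.get_obs(); print(o['time'],o['ee_pos'],o['tcp_rot'],o['wrist_force'])
a=cv2.resize(s['frame'][180:250,250:350],(800,560),interpolation=cv2.INTER_CUBIC)
save(np.concatenate([cv2.resize(a,(500,350)),cv2.resize(c['frame'],(300,225))[:,:].repeat(1,0) if 0 else cv2.copyMakeBorder(cv2.resize(c['frame'],(300,225)),0,125,0,0,cv2.BORDER_CONSTANT)],1),'s3.png')
W=world(c);p=o['ee_pos']
top=p[2]-.2113+.08
q=(abs(W[...,2]-top)<.003)&(abs(W[...,0]-p[0])<.028)&(abs(W[...,1]-p[1])<.028)
P=W[q].astype(np.float32); print(len(P),np.percentile(P,[2,50,98],0).round(4))
E
```

```text
4.55 [ 5.29853113e-01 -2.20316322e-04  2.57451792e-01] [-1.79998986e+02 -7.99299878e-03  2.97306292e+00] [-0.6574099  -0.29822054 -1.08495279]
3688 [[ 0.508  -0.0247  0.1233]
 [ 0.5464  0.0007  0.1251]
 [ 0.552   0.0252  0.1271]]
```

View pics/s3.png

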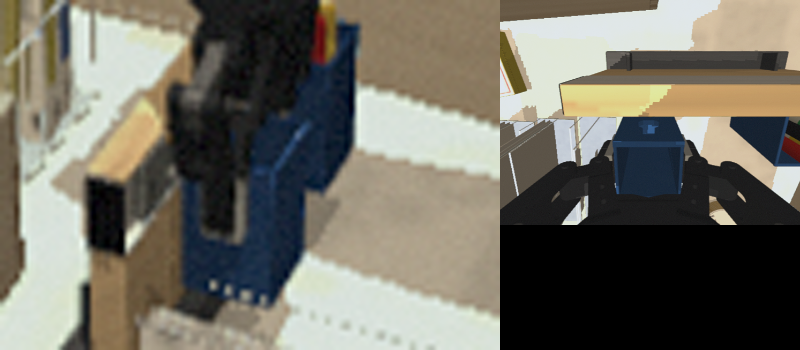

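Standoff reached: the cup is just in front of the board with no contact. I creep in.

>>> drive_tool --plan '[{"dx": 0.002, "dy": 0, "dz": 0.0008, "roll": 0, "hand": 0.03}, {"dx": 0.004, "dy": 0, "dz": 0.0008, "roll": 0, "hand": 0.03}, {"dx": 0.005, "dy": 0, "dz": 0.0008, "roll": 0, "hand": 0.03}, {"dx": 0.006, "dy": 0, "dz": 0.0008, "roll": 0, "hand": 0.03}, {"dx": 0.007, "dy": 0, "dz": 0.0008, "roll": 0, "hand": 0.03}, {"dx": 0.007, "dy": 0, "dz": 0.0008, "roll": 0, "hand": 0.03}, {"dx": 0.007, "dy": 0, "dz": 0.0008, "roll": 0, "hand": 0.03}]'

```text
time: 5.13
ee_pos: [0.5373, 0.0004, 0.2564]
tcp_rot: [-180.0, 0.0, 3.0]
wrist_force: [-0.1, -0.1, -1.3]
opening: 0.0458
```

>>> drive_tool --plan '[{"dx": 0.0005, "dy": 0, "dz": 0, "roll": 0, "hand": 0.03}, {"dx": 0.001, "dy": 0, "dz": 0, "roll": 0, "hand": 0.03}, {"dx": 0.001, "dy": 0, "dz": 0, "roll": 0, "hand": 0.03}]'

```text
time: 5.38
ee_pos: [0.5383, 0.0005, 0.2565]
tcp_rot: [-180.0, -0.0, 3.0]
wrist_force: [-0.5, 0.7, -2.7]
opening: 0.0454
```

>>> drive_tool --plan '[{"dx": 0.0005, "dy": 0, "dz": 0, "roll": 0, "hand": 0.03}, {"dx": 0.001, "dy": 0, "dz": 0, "roll": 0, "hand": 0.03}, {"dx": 0.001, "dy": 0, "dz": 0, "roll": 0, "hand": 0.03}]'

```text
time: 5.63
ee_pos: [0.5394, 0.0005, 0.2565]
tcp_rot: [180.0, -0.0, 3.0]
wrist_force: [0.0, -0.3, -2.1]
opening: 0.0456
```

>>> drive_tool --plan '[{"dx": 0.0005, "dy": 0, "dz": 0, "roll": 0, "hand": 0.03}, {"dx": 0.001, "dy": 0, "dz": 0, "roll": 0, "hand": 0.03}, {"dx": 0.001, "dy": 0, "dz": 0, "roll": 0, "hand": 0.03}]'

```text
time: 5.88
ee_pos: [0.5403, 0.0005, 0.2565]
tcp_rot: [-180.0, -0.0, 3.0]
wrist_force: [0.4, 0.1, -1.3]
opening: 0.0457
```

>>> drive_tool --plan '[{"dx": 0.0005, "dy": 0, "dz": 0, "roll": 0, "hand": 0.03}, {"dx": 0.001, "dy": 0, "dz": 0, "roll": 0, "hand": 0.03}, {"dx": 0.001, "dy": 0, "dz": 0, "roll": 0, "hand": 0.03}]'

```text
time: 6.13
ee_pos: [0.5413, 0.0006, 0.2565]
tcp_rot: [-180.0, -0.0, 3.0]
wrist_force: [-0.3, 0.1, -2.3]
opening: 0.0451
```

>>> drive_tool --plan '[{"dx": 0.0005, "dy": 0, "dz": 0, "roll": 0, "hand": 0.03}, {"dx": 0.001, "dy": 0, "dz": 0, "roll": 0, "hand": 0.03}, {"dx": 0.001, "dy": 0, "dz": 0, "roll": 0, "hand": 0.03}]'

```text
time: 6.38
ee_pos: [0.5423, 0.0006, 0.2565]
tcp_rot: [-180.0, -0.0, 3.0]
wrist_force: [-0.6, -1.5, -1.8]
opening: 0.0461
```

>>> drive_tool --plan '[{"dx": 0.0005, "dy": 0, "dz": 0, "roll": 0, "hand": 0.03}, {"dx": 0.001, "dy": 0, "dz": 0, "roll": 0, "hand": 0.03}, {"dx": 0.001, "dy": 0, "dz": 0, "roll": 0, "hand": 0.03}]'

```text
time: 6.63
ee_pos: [0.5431, 0.0007, 0.2564]
tcp_rot: [180.0, 0.0, 3.0]
wrist_force: [-2.4, 0.1, -1.1]
opening: 0.0455
```

>>> drive_tool --plan '[{"dx": 0.0005, "dy": 0, "dz": 0, "roll": 0, "hand": 0.03}, {"dx": 0.0005, "dy": 0, "dz": 0, "roll": 0, "hand": 0.03}, {"dx": 0.0005, "dy": 0, "dz": 0, "roll": 0, "hand": 0.03}]'

```text
time: 6.88
ee_pos: [0.5436, 0.0007, 0.2564]
tcp_rot: [-180.0, 0.0, 3.0]
wrist_force: [-4.0, 0.4, -1.7]
opening: 0.0457
```

>>> drive_tool --plan '[{"dx": 0.0005, "dy": 0, "dz": 0, "roll": 0, "hand": 0.03}, {"dx": 0.0005, "dy": 0, "dz": 0, "roll": 0, "hand": 0.03}, {"dx": 0.0005, "dy": 0, "dz": 0, "roll": 0, "hand": 0.03}]'

```text
time: 7.13
ee_pos: [0.5442, 0.0007, 0.2565]
tcp_rot: [-180.0, 0.0, 3.0]
wrist_force: [-2.4, -0.1, -1.1]
opening: 0.0458
```

The force stays flat at about 3 N as I advance, which matches the spring catch and not a rigid head. I go on to the board.

>>> drive_tool --plan '[{"dx": 0.0005, "dy": 0, "dz": 0, "roll": 0, "hand": 0.03}, {"dx": 0.001, "dy": 0, "dz": 0, "roll": 0, "hand": 0.03}, {"dx": 0.001, "dy": 0, "dz": 0, "roll": 0, "hand": 0.03}]'

```text
time: 7.38
ee_pos: [0.5453, 0.0008, 0.2564]
tcp_rot: [-180.0, 0.0, 3.0]
wrist_force: [-3.9, -0.6, -2.0]
opening: 0.0455
```

>>> drive_tool --plan '[{"dx": 0.0005, "dy": 0, "dz": 0, "roll": 0, "hand": 0.03}, {"dx": 0.0005, "dy": 0, "dz": 0, "roll": 0, "hand": 0.03}, {"dx": 0.0005, "dy": 0, "dz": 0, "roll": 0, "hand": 0.03}]'

```text
time: 7.63
ee_pos: [0.5457, 0.0008, 0.2564]
tcp_rot: [-180.0, 0.0, 3.0]
wrist_force: [-4.3, -0.3, -1.4]
opening: 0.0454
```

>>> drive_tool --plan '[{"dx": 0.0004, "dy": 0, "dz": 0, "roll": 0, "hand": 0.03}, {"dx": 0.0004, "dy": 0, "dz": 0, "roll": 0, "hand": 0.03}, {"dx": 0.0004, "dy": 0, "dz": 0, "roll": 0, "hand": 0.03}]'

```text
time: 7.88
ee_pos: [0.5459, 0.0008, 0.2564]
tcp_rot: [-180.0, 0.1, 3.0]
wrist_force: [-6.6, -0.2, -0.9]
opening: 0.0458
```

```bash
python3 - <<'E'
from h import *
c=cam('wrist'); s=cam('scene')
o=bot.get_obs(); print(o['time'],o['ee_pos'],o['tcp_rot'],o['wrist_force'],o['torque'])
a=cv2.resize(s['frame'][170:240,250:330],(400,350),interpolation=cv2.INTER_CUBIC)
b=cv2.resize(c['frame'][130:350,180:430],(400,350),interpolation=cv2.INTER_CUBIC)
save(np.concatenate([a,b],1),'s4.png')
E
```

```text
7.9833 [0.54583898 0.00084009 0.25641342] [-1.79998358e+02  5.77654650e-02  2.99444046e+00] [-5.78678148 -0.62341843  0.43019053] [-0.07926797  1.12115941 -0.03244182]
```

View pics/s4.png

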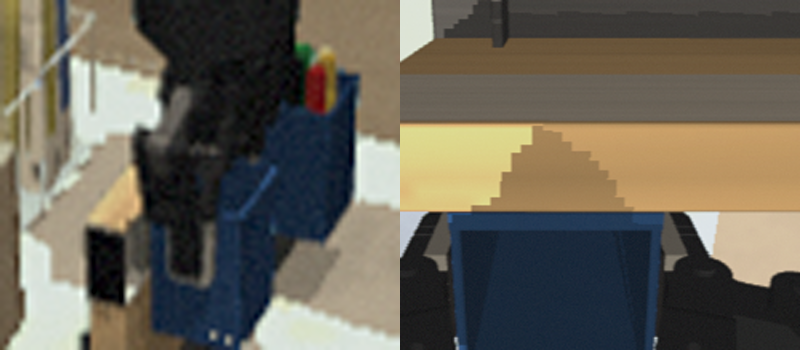

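The back wall is flush against the board, at about 6 N. I slide down in steps.

>>> drive_tool --plan '[{"dx": 0, "dy": 0, "dz": 0.001, "roll": 0, "hand": 0.03}, {"dx": 0, "dy": 0, "dz": 0.002, "roll": 0, "hand": 0.03}, {"dx": 0, "dy": 0, "dz": 0.003, "roll": 0, "hand": 0.03}, {"dx": 0, "dy": 0, "dz": 0.003, "roll": 0, "hand": 0.03}]'

```text
time: 8.32
ee_pos: [0.5458, 0.0008, 0.2534]
tcp_rot: [-180.0, 0.1, 3.0]
wrist_force: [-5.9, -0.6, -0.6]
opening: 0.0458
```

>>> drive_tool --plan '[{"dx": 0, "dy": 0, "dz": 0.001, "roll": 0, "hand": 0.03}, {"dx": 0, "dy": 0, "dz": 0.002, "roll": 0, "hand": 0.03}, {"dx": 0, "dy": 0, "dz": 0.002, "roll": 0, "hand": 0.03}]'

```text
time: 8.57
ee_pos: [0.5459, 0.0008, 0.2514]
tcp_rot: [180.0, 0.0, 3.0]
wrist_force: [-6.4, -0.2, -0.6]
opening: 0.0456
```

>>> drive_tool --plan '[{"dx": 0, "dy": 0, "dz": 0.001, "roll": 0, "hand": 0.03}, {"dx": 0, "dy": 0, "dz": 0.002, "roll": 0, "hand": 0.03}, {"dx": 0, "dy": 0, "dz": 0.002, "roll": 0, "hand": 0.03}]'

```text
time: 8.82
ee_pos: [0.5459, 0.0008, 0.2494]
tcp_rot: [180.0, 0.0, 3.0]
wrist_force: [-6.5, -0.9, -0.9]
opening: 0.0458
```

>>> drive_tool --plan '[{"dx": 0, "dy": 0, "dz": 0.001, "roll": 0, "hand": 0.03}, {"dx": 0, "dy": 0, "dz": 0.002, "roll": 0, "hand": 0.03}, {"dx": 0, "dy": 0, "dz": 0.002, "roll": 0, "hand": 0.03}]'

```text
time: 9.07
ee_pos: [0.5459, 0.0007, 0.2476]
tcp_rot: [180.0, 0.0, 3.0]
wrist_force: [-6.8, -2.0, 0.3]
opening: 0.0455
```

A slight sideways force (-2 N in y) shows the neck touching one side of the slot, so I ease 0.4 mm towards -y.

>>> drive_tool --plan '[{"dx": 0, "dy": 0.0004, "dz": 0, "roll": 0, "hand": 0.03}, {"dx": 0, "dy": 0.0004, "dz": 0.001, "roll": 0, "hand": 0.03}, {"dx": 0, "dy": 0.0004, "dz": 0.001, "roll": 0, "hand": 0.03}]'

```text
time: 9.32
ee_pos: [0.5459, 0.0004, 0.2463]
tcp_rot: [180.0, 0.1, 3.0]
wrist_force: [-5.1, -0.2, -3.0]
opening: 0.0459
```

>>> drive_tool --plan '[{"dx": 0, "dy": 0.0002, "dz": 0.0005, "roll": 0, "hand": 0.03}, {"dx": 0, "dy": 0.0002, "dz": 0.001, "roll": 0, "hand": 0.03}, {"dx": 0, "dy": 0.0002, "dz": 0.001, "roll": 0, "hand": 0.03}]'

```text
time: 9.57
ee_pos: [0.5459, 0.0002, 0.2453]
tcp_rot: [-180.0, 0.1, 3.0]
wrist_force: [-5.3, -1.3, -1.5]
opening: 0.0458
```

>>> drive_tool --plan '[{"dx": 0, "dy": 0.0002, "dz": 0.001, "roll": 0, "hand": 0.03}, {"dx": 0, "dy": 0.0002, "dz": 0.002, "roll": 0, "hand": 0.03}, {"dx": 0, "dy": 0.0002, "dz": 0.002, "roll": 0, "hand": 0.03}]'

```text
time: 9.82
ee_pos: [0.5459, 0.0, 0.2431]
tcp_rot: [-180.0, 0.1, 3.0]
wrist_force: [-5.2, 0.0, -2.5]
opening: 0.0459
```

>>> drive_tool --plan '[{"dx": 0, "dy": 0, "dz": 0.0005, "roll": 0, "hand": 0.03}, {"dx": 0, "dy": 0, "dz": 0.001, "roll": 0, "hand": 0.03}, {"dx": 0, "dy": 0, "dz": 0.001, "roll": 0, "hand": 0.03}]'

```text
time: 10.07
ee_pos: [0.5459, 0.0, 0.2425]
tcp_rot: [180.0, 0.0, 3.0]
wrist_force: [-6.3, -0.5, 0.0]
opening: 0.046
```

>>> drive_tool --plan '[{"dx": 0, "dy": 0, "dz": 0.0005, "roll": 0, "hand": 0.03}, {"dx": 0, "dy": 0, "dz": 0.001, "roll": 0, "hand": 0.03}, {"dx": 0, "dy": 0, "dz": 0.001, "roll": 0, "hand": 0.03}]'

```text
time: 10.32
ee_pos: [0.5459, -0.0, 0.2416]
tcp_rot: [180.0, 0.0, 3.0]
wrist_force: [-7.2, -0.7, 0.6]
opening: 0.0458
```

```bash
python3 - <<'E'
from h import *
c=cam('wrist'); o=bot.get_obs(); print(o['time'],o['ee_pos'],o['wrist_force'],o['torque'])
W=world(c);p=o['ee_pos']
q=(abs(W[...,2]-.11)<.007)&(abs(W[...,0]-p[0])<.024)&(abs(abs(W[...,1]-p[1])-.0215)<.002)
print(q.sum(),np.percentile(W[q],[5,50,95],0).round(4))
b=cv2.resize(c['frame'][130:340,180:430],(600,504),interpolation=cv2.INTER_CUBIC)
save(b,'w5.png')
E
```

```text
10.3667 [5.45891145e-01 4.01816748e-06 2.41589407e-01] [-6.85178994  0.32170901  1.5301786 ] [-0.07385035  1.11015544 -0.04086748]
1554 [[ 0.5265 -0.0232  0.1041]
 [ 0.5429 -0.0198  0.109 ]
 [ 0.5567  0.0229  0.1104]]
```

View pics/w5.png

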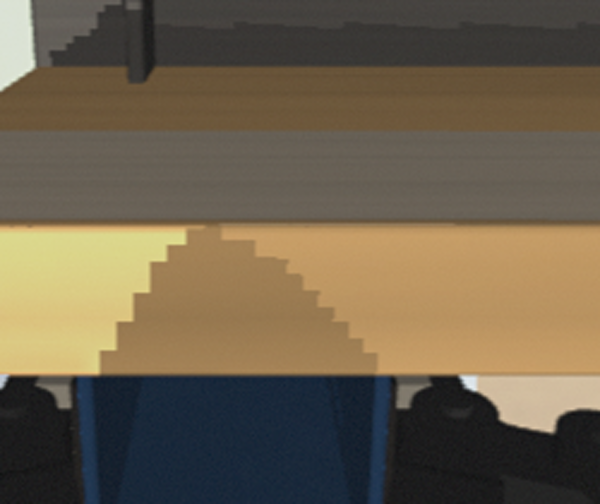

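>>> drive_tool --plan '[{"dx": 0, "dy": 0, "dz": 0.0005, "roll": 0, "hand": 0.03}, {"dx": 0, "dy": 0, "dz": 0.001, "roll": 0, "hand": 0.03}, {"dx": 0, "dy": 0, "dz": 0.001, "roll": 0, "hand": 0.03}]'

```text
time: 10.62
ee_pos: [0.5459, 0.0, 0.2407]
tcp_rot: [180.0, 0.0, 3.0]
wrist_force: [-8.1, -0.8, 1.7]
opening: 0.0457
```

>>> drive_tool --plan '[{"dx": 0, "dy": 0, "dz": 0.0004, "roll": 0, "hand": 0.03}, {"dx": 0, "dy": 0, "dz": 0.0008, "roll": 0, "hand": 0.03}, {"dx": 0, "dy": 0, "dz": 0.0008, "roll": 0, "hand": 0.03}]'

```text
time: 10.87
ee_pos: [0.5458, 0.0, 0.2405]
tcp_rot: [180.0, 0.0, 3.0]
wrist_force: [-8.9, -0.3, 6.0]
opening: 0.0456
```

There is a hard stop below, at keyhole height about 79 mm. Easing off the x pressure tests the catch: Fx near 0 means it has sprung out, about 3-4 N means it is still pressed.

>>> drive_tool --plan '[{"dx": -0.0006, "dy": 0, "dz": 0, "roll": 0, "hand": 0.03}, {"dx": -0.0006, "dy": 0, "dz": 0, "roll": 0, "hand": 0.03}, {"dx": -0.0006, "dy": 0, "dz": 0, "roll": 0, "hand": 0.03}]'

```text
time: 11.12
ee_pos: [0.5456, 0.0, 0.2405]
tcp_rot: [180.0, -0.1, 3.0]
wrist_force: [-6.7, -0.1, 4.7]
opening: 0.0458
```

```bash
python3 - <<'E'
from h import *
for n in('scene','side'):
    c=cam(n); R=np.array(c['R']);K=np.array(c['mtx'])
    X=OS+RS@np.array([-.002,.0565,.1155]); p=K@(R@X+c['t']); u,v=(p[:2]/p[2]).round().astype(int); 
    hsv=cv2.cvtColor(c['frame'],cv2.COLOR_RGB2HSV)[v-7:v+8,u-7:u+8]
    m=(hsv[...,0]>8)&(hsv[...,0]<24)&(hsv[...,1]>130); print(n,u,v,[(int(a)+u-7,int(b)+v-7) for b,a in zip(*np.nonzero(m))])
    if n=='scene': save(cv2.resize(c['frame'][175:245,250:330],(640,560),interpolation=cv2.INTER_CUBIC),'s6.png')
o=bot.get_obs(); print(o['time'],o['ee_pos'],o['wrist_force'])
E
```

```text
scene 284 208 []
side 278 184 [(np.int64(277), np.int64(177)), (np.int64(272), np.int64(178)), (np.int64(273), np.int64(179)), (np.int64(275), np.int64(179)), (np.int64(272), np.int64(180)), (np.int64(273), np.int64(180)), (np.int64(274), np.int64(181)), (np.int64(274), np.int64(182)), (np.int64(277), np.int64(182)), (np.int64(278), np.int64(182)), (np.int64(277), np.int64(183)), (np.int64(278), np.int64(183)), (np.int64(279), np.int64(183)), (np.int64(278), np.int64(184)), (np.int64(279), np.int64(184))]
11.2167 [5.45637533e-01 2.02823272e-05 2.40473276e-01] [-5.66926167 -0.42148164  4.27839474]
```

>>> drive_tool --plan '[{"dx": -0.0006, "dy": 0, "dz": 0, "roll": 0, "hand": 0.03}, {"dx": -0.0006, "dy": 0, "dz": 0, "roll": 0, "hand": 0.03}, {"dx": -0.0006, "dy": 0, "dz": 0, "roll": 0, "hand": 0.03}]'

```text
time: 11.47
ee_pos: [0.5454, 0.0, 0.2404]
tcp_rot: [180.0, -0.1, 3.0]
wrist_force: [-1.2, -0.6, 5.0]
opening: 0.0459
```

```bash
python3 - <<'E'
from h import *
c=cam('side'); o=bot.get_obs(); print(o['time'],o['ee_pos'],o['wrist_force'],o['torque'])
save(cv2.resize(c['frame'][160:210,255:315],(720,600),interpolation=cv2.INTER_CUBIC),'s7.png')
E
```

```text
11.5167 [ 5.45452433e-01 -1.45730209e-05  2.40369700e-01] [-0.2900323  -0.49533051  5.72056258] [0.0104323  0.01988168 0.05181087]
```

View pics/s7.png

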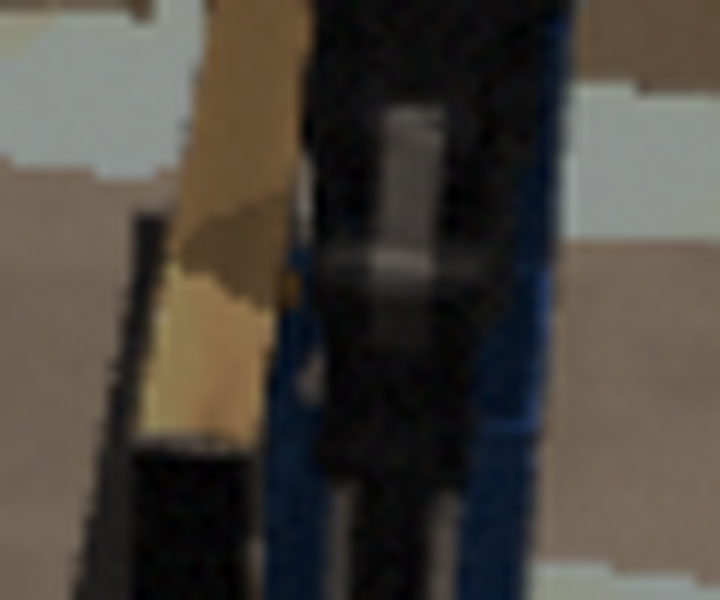

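The brass ball shows above the rim at (288,288), and Fx has fallen to about 0 with the cup still seated, so the catch is out. I release and rise.

>>> drive_tool --plan '[{"dx": 0, "dy": 0, "dz": -0.0003, "roll": 0, "hand": 0.03}, {"dx": 0, "dy": 0, "dz": -0.0004, "roll": 0, "hand": 0.045}, {"dx": 0, "dy": 0, "dz": -0.0004, "roll": 0, "hand": 0.05}, {"dx": 0, "dy": 0, "dz": -0.0004, "roll": 0, "hand": 0.06}, {"dx": 0, "dy": 0, "dz": -0.0004, "roll": 0, "hand": 0.07}, {"dx": 0, "dy": 0, "dz": -0.0004, "roll": 0, "hand": 0.07}, {"dx": 0, "dy": 0, "dz": -0.0004, "roll": 0, "hand": 0.07}, {"dx": 0, "dy": 0, "dz": -0.0004, "roll": 0, "hand": 0.07}, {"dx": 0, "dy": 0, "dz": -0.0004, "roll": 0, "hand": 0.07}]'

```text
time: 12.27
ee_pos: [0.545, -0.0, 0.24]
tcp_rot: [-180.0, 0.0, 3.0]
wrist_force: [-1.2, 0.2, -0.3]
opening: 0.0698
```

>>> drive_tool --plan '[{"dx": 0, "dy": 0, "dz": -0.01, "roll": 0, "hand": 0.07}, {"dx": 0, "dy": 0, "dz": -0.03, "roll": 0, "hand": 0.07}, {"dx": 0, "dy": 0, "dz": -0.06, "roll": 0, "hand": 0.07}, {"dx": 0, "dy": 0, "dz": -0.09, "roll": 0, "hand": 0.07}, {"dx": 0, "dy": 0, "dz": -0.12, "roll": 0, "hand": 0.07}, {"dx": -0.03, "dy": 0, "dz": -0.14, "roll": 0, "hand": 0.07}, {"dx": -0.06, "dy": 0, "dz": -0.14, "roll": 0, "hand": 0.07}, {"dx": -0.08, "dy": 0, "dz": -0.14, "roll": 0, "hand": 0.07}, {"dx": -0.08, "dy": 0, "dz": -0.14, "roll": 0, "hand": 0.07}, {"dx": -0.08, "dy": 0, "dz": -0.14, "roll": 0, "hand": 0.07}]'

```text
time: 13.1
ee_pos: [0.4645, -0.0042, 0.3814]
tcp_rot: [180.0, -0.1, 3.0]
wrist_force: [0.6, 0.4, 0.9]
opening: 0.0698
```

```bash
python3 - <<'E'
from h import *
c=cam('wrist'); o=bot.get_obs(); print(o['time'],o['ee_pos'],o['wrist_force'])
W=world(c)
for nm,x0,y0 in(('cup',.5455,0.),('twin',.55,-.118)):
    q=(abs(W[...,2]-.11)<.005)&(abs(W[...,0]-x0)<.03)&(abs(W[...,1]-y0)<.03)
    P=W[q].astype(np.float32); print(nm,len(P),cv2.minAreaRect(P[:,:2]*1000),np.percentile(P,[2,50,98],0).round(4).tolist())
s=cam('scene')
save(np.concatenate([cv2.resize(c['frame'],(467,350)),cv2.resize(s['frame'][180:250,260:326],(330,350),interpolation=cv2.INTER_CUBIC)],1),'f8.png')
E
```

```text
13.15 [ 0.46515006 -0.0041994   0.38092514] [-0.12147142  0.48987803 -1.13280331]
cup 1321 ((543.8800659179688, 0.05085182189941406), (46.88810729980469, 57.23897933959961), 2.9774069786071777) [[0.5202, -0.0224, 0.1055], [0.5567, 0.0009, 0.1085], [0.5682, 0.0243, 0.1133]]
twin 1710 ((550.5150756835938, -118.37753295898438), (45.96963882446289, 58.453514099121094), 2.9057135581970215) [[0.5275, -0.1413, 0.1053], [0.5549, -0.113, 0.1088], [0.5742, -0.0944, 0.1144]]
```

View pics/f8.png

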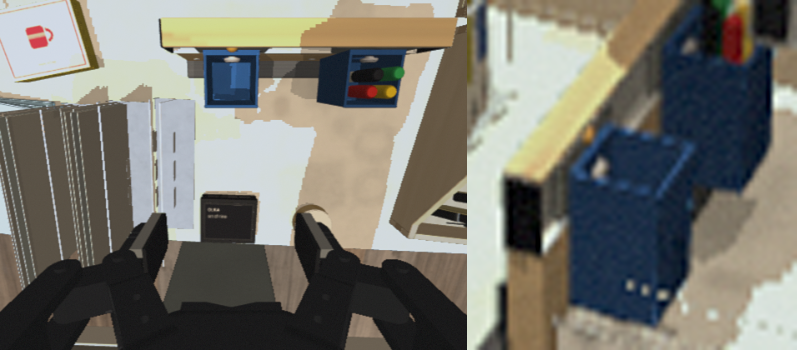

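The cup hangs upright beside the twin at the same rim height. The stud head shows inside it at (232,57) and the brass ball shows above the rim at (231,48) and at (588,133) in the right half.

```bash
python3 -c "
from workcell import bot
print(bot.job_done()); print(bot.get_obs()['time'])"
```

```text
the job is handed in; nothing more can be done
None
the job is handed in; nothing more can be done
```

The blue cup is hanging on the stud beside its twin, fully home with the catch out over its rim. I handed the job in at about 13 s; no verdict is reported.

- **Finding the stud:** The wrist camera put it at about stand y = +57 mm, and the keyhole went over it on the first approach.
- **Pressing and sliding:** Forward force at the wrist peaked at about 9 N in the readings. Sliding down, I eased the cup a total of 0.8 mm sideways when the neck touched the slot. It reached a hard stop at about 79 mm keyhole height (by arm position).
- **Catch check:** While still gripping, the sideways force fell to about 0 when I backed off, and the brass ball was visible above the rim.
- **Last check after release:** The cup's rim height and yaw match the twin's (108.5 against 108.8 mm, both about 3°). The stud head is visible inside the cup and the brass ball above its rim. The ink pad and tape roll look undisturbed and the arm is clear; I didn't measure the goods' positions after the move.
- **Disagreements:** The cameras differed by about 3 mm on where the board's face is, so I relied on contact. The first side-view reading of the stud was too poor to use. I viewed 12 pictures, two over the budget of 10.

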